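# Level the two bearers with the spirit level

### The arm

A 6-joint arm with a two-finger parallel gripper is mounted at the origin on a cart in front of the work surface, level with it; the furniture and walls round the work are solid. World frame = base frame: x ahead of the robot, y to its left, z up, the work surface at z = 0. Lengths are in m, angles in rad, forces in N, time in s.
With the tool pointing down it reaches from about 0.325 to 0.775 m from the base axis. Payload 5.5 kg.
Tool frame: the origin (TCP) lies at the very end of the fingers, on their centre line; the grasp point (between the pads) lies 19 mm behind it; z points along the fingers, x is the direction in which the jaws open and shut, and the axes are right-handed (so a half turn about z gives the same grasp; the last joint's range is limited). The gripper opens to 88 mm and grips with 3 to 60 N. Pads are 20 mm wide; open, the fingers measure 115 mm over their backs; the gripper's body (75 mm by 178 mm) begins 61 mm behind the grasp point.
Start: joints at [1.143, 0.091, 1.231, -0, 1.82, -0.057], TCP at [0.217, 0.559, 0.223] pointing down, gripper open.
Joint ranges: [-2.87, 2.87], [-0.86, 2.18], [0.17, 2.46], [-1.51, 4.65], [0.06, 2.69], [-2.65, 2.65]. Speed limits (rad/s): [2.57, 2.57, 3.01, 3.14, 3.14, 3.14].

### API

Orientations are given as a unit quaternion [w, x, y, z].
In Python, from workcell import robot gives the robot as it stands.
- The arm moves only by the tool play_rows, never from a script. Its argument "plan" is a list of rows, each a list of 3 entries, a list of its own where there are three numbers: the turn, a rotation vector about the world's x, y, z in rad, then the shift along the world's x, y, z in m, then the closure, from 0 (fully open) to 1 (shut). In form: [[[wx, wy, wz], [dx, dy, dz], jaw], ...]. A call has 1 to 20 rows; each row shifts and turns the commanded pose from where the row before left it; what a row does not reach is not made up. A row lasts 1/12 s, in which the tool goes at most 41.7 mm and 7.16 degrees, less where a joint would pass 70% of its speed; a pose out of reach is approached as far as the arm can. A call with a gripper value outside its range is refused whole. The fingers move at their own pace and stop on an object; "squeeze" is the grip in N (left out, the last holds). Time passes only in rows, so rows that do not move let the fingers close. It gives the time, the measured TCP pose, the force and the opening at its end, in the units of the state.
- robot.get_state(): the state, without advancing time (a new reading comes with each control period).
- robot.read_camera(name): name is "side" or "top" or "wrist"; returns a dict with "pixels" (384x512x3 uint8, red, green, blue), "K" (3x3 intrinsics, pixels), "T" (4x4, takes a point from camera to world coordinates). Camera axes: x right, y down, z forward; pixel columns grow to the right and rows downward; lengths in m; the calibration is good to about 2 mm. A picture is of the moment at which its call begins. There is no depth.
- robot.hand_in(): hands the job in, once; it reports no verdict.
Trained networks look in a picture, given as the dict that the camera call returned (one of the last four; its "shot" number tells which), for a name from the list of things; names that differ only in an ending like _2 or _b are one class to them, and where a whole thing is asked for, a point or a joint stands for the part that bears it (a point fixed in the world has none). Each returns a list of dicts, best first, with "score" (0 to 1); they miss things now and then, are a little off and sometimes report something else, mostly with a low value. They report only what shows in the picture. A call takes as long as a camera call.
- robot.search_frame(picture, thing): "extent" ([left, top, right, bottom] in pixels, round what is visible of it).
- robot.landmark_of(picture, thing): "centre" ([column, row] in pixels: a listed point, or the origin of a listed thing).
The state is a dict: "t": time; "q": joint angles; "joint_velocities": joint speeds; "effort": joint torques, N m; "position": TCP position; "orientation": TCP orientation; "ft_force": force on the tool from outside, world axes, zero at the start; "torque": the same for the moment, N m; "gripper_width": opening from 0.0 (shut) to 1.0 (fully open).
Only numpy, scipy, OpenCV 4.12 (cv2) and the standard library are available. Lean on these libraries where they do the work, as an engineer would, in place of code of your own. Each camera call takes 0.05 s, during which the arm holds its last target.

### The job

Lay the spirit level gently across the pine block and the round head of the levelling foot, lengthwise along the grey plate and centred between the two, and let go of it. Then turn the black hand knob so that the bubble stands between its two lines while the level is pressed firmly down onto the foot (the foot's head springs up a little when it is not pressed, so only the pressed reading counts). Finish while still pressing the level down with the bubble centred, and leave the other things on the cart where they are.

Things in the scene. Friction and masses are not known exactly. Their poses are not given: they have to be found in the camera images.
- level_mid (a point): middle of the spirit level, an aluminium bar 30 wide (its x) x 250 long (its y) x 36 high (its z) mm, 0.35 kg, black end caps; lies loose on the cart with its vial up; this point is half-way up, 18 mm above its underside. The vial is in the middle of the top face, with two black lines at 11 mm either side of the middle; the upper face is at one height all along. The bar may be laid either way round.
- bubble (a joint): where the middle of the 14 mm long bubble stands along the level's own y, in m from the centre of the vial; 0 is level, positive towards the level's +y end. It goes to the high end, 0.2 m per rad of tilt (3.5 mm per degree), up to 22 mm, and needs about 1 s to settle. Within 4 mm it is between the two lines.
- jig_mid (a point): point on the top face of the grey base plate (fixed, 90 x 370 x 12 mm), mid-way between the two supports; its +y runs from the foot to the pine block, its z is up. Pine block centre at y = +100 mm, foot head at y = -100 mm, knob axis at y = -175 mm, all at x = 0. Place the level's middle above this point.
- rest_top (a point): centre of the flat top of the fixed pine block, one of the two supports; the top is 65 mm along the bar and 90 mm across it. The block's height differs from time to time.
- rest: that fixed pine block; origin 42 mm below its top
- foot_top (a point): top of the levelling foot's head, the other support: a steel roller 18 mm thick and 46 mm long that lies across the bar. It has 5 mm of sprung play: unpressed it stands 5 mm above its stop (also under the weight of the level alone), its spring gives way at 4 N and rests on the stop from 4.5 N on, of which the level itself brings about 1.7 N. Turning the knob raises or lowers it. It starts too low.
- foot: the same head; origin at its top
- knob_mid (a point): middle of the round black hand knob, 46 mm diameter, 26 mm high (13 mm above and below this point), on a vertical axis on top of a thin steel post; higher than the top of the level when laid, so it can be gripped across its diameter from above at any yaw
- knob (a joint): angle of the knob in rad, 0 to 2.6, growing clockwise seen from above; it raises the foot by 8 mm per rad (so 1 rad tilts the laid level by roughly 0.04 rad). Friction 0.25 N m; it stays where it is left. The turn needed is 0.7 to 1.9 rad clockwise.
- level: the spirit level; origin at the centre of its underside
- sanding_block: cork sanding block 64 x 112 x 37 mm, a bystander, origin under its centre
- spacer: flat steel ring 66 mm across, 10 mm high, a bystander, origin under its centre
- cutter: bare steel cutter head 72 x 75 x 26 mm, a bystander, origin under its centre

How it is judged:
On the way:
1. the level lies across the pine block and the foot's head, and nothing holds it (x of level_mid in the frame of jig_mid between -0.018 and 0.018 m and y of level_mid in the frame of jig_mid between -0.02 and 0.02 m and angle between the y axis of level_mid and the y axis of jig_mid, either way round below 0.12 rad and contact force between level and rest above 0.3 N and contact force between level and foot above 0.3 N and contact force between the fingers and level below 0.05 N), for 0.2 s.
At the end, for the whole second after the job is handed in: The level bridges block and foot, touching both (middle within 18 mm across and 20 mm along, in line within 0.12 rad), at rest; fingers press it with over 4 N, it presses the foot with over 5 N, and the bubble is within 4 mm of the centre (x of level_mid in the frame of jig_mid between -0.018 and 0.018 m and y of level_mid in the frame of jig_mid between -0.02 and 0.02 m and angle between the y axis of level_mid and the y axis of jig_mid, either way round below 0.12 rad and contact force between level and rest above 0.3 N and value of joint bubble between -0.004 and 0.004 m and contact force between level and foot above 5 N and contact force between the fingers and level above 4 N and linear speed of level below 0.01 m/s); the arm keeps its last pose, push and grip.
It fails at once if the level is dropped (falls free at more than 0.5 m/s) (linear speed of level above 0.5 m/s and contact force between the fingers and level below 0.05 N).
It fails at once if the sanding block is moved by more than 30 mm (distance of sanding_block from where it was at the start of the episode above 0.03 m).
It fails at once if the steel ring is moved by more than 30 mm (distance of spacer from where it was at the start of the episode above 0.03 m).
It fails at once if the cutter head is moved by more than 30 mm (distance of cutter from where it was at the start of the episode above 0.03 m).
It also fails if it takes over 72 s, if anything falls off the work surface, if the arm or the gripper's body presses on something with over 40 N, if the wrist force passes 120 N, or if a joint passes its speed limit or range.

## Working session

There is one attempt and no reset: what is moved stays moved. The work goes in short steps, Python scripts to look and compute and a tool call to move; the robot and the scene stay as the last step left them, time stands still between calls to the robot, and variables do not carry over. Pictures are saved under pics/ and viewed, and the job is handed in when it is done.

Besides the shell and the picture viewer there is one more tool, called as name([rows], argument=value, ...), one row to a line, values as JSON. play_rows: Moves the arm, as the interface text tells. Its arguments: {"type":"object","properties":{"plan":{"type":"array","items":{"type":"array"}},"squeeze":{"type":"number"}},"required":["plan"]}

```bash
ls; mkdir -p pics
cat > h.py <<'E'
import numpy as np, cv2
from workcell import robot
def shot(n,f):
    p=robot.read_camera(n); cv2.imwrite('pics/'+f,cv2.cvtColor(p['pixels'],cv2.COLOR_RGB2BGR)); return p
def ray(p,uv):
    K=np.array(p['K']);T=np.array(p['T']);d=T[:3,:3]@np.linalg.inv(K)@np.array([uv[0],uv[1],1.]);return T[:3,3],d/np.linalg.norm(d)
def atz(p,uv,z):
    o,d=ray(p,uv);return o+d*(z-o[2])/d[2]
def tri(a,ua,b,ub):
    A=np.zeros((3,3));r=np.zeros(3);R=[ray(a,ua),ray(b,ub)]
    for o,d in R:
        M=np.eye(3)-np.outer(d,d);A+=M;r+=M@o
    x=np.linalg.solve(A,r); return x,[np.linalg.norm((np.eye(3)-np.outer(d,d))@(x-o)) for o,d in R]
def proj(p,x):
    T=np.linalg.inv(p['T']);c=T[:3,:3]@np.array(x)+T[:3,3];u=np.array(p['K'])@c;return u[:2]/u[2]
E
python3 - <<'E'
from h import *
np.set_printoptions(precision=4,suppress=True)
s=robot.get_state();print(s)
P={n:shot(n,n+'0.png') for n in('side','top','wrist')}
for n in P:
    print(n,P[n]['T'][:3],P[n]['K'][0])
    for t in ['level_mid','jig_mid','rest_top','foot_top','knob_mid','sanding_block','spacer','cutter']:
        r=robot.landmark_of(P[n],t)
        print(n,t,[(x['centre'],round(x['score'],2)) for x in r[:2]])
E
```

```text
pics
{'t': 0.0, 'q': array([ 1.1433,  0.0919,  1.2319, -0.    ,  1.8198, -0.0567]), 'joint_velocities': array([ 0.0008,  0.0009,  0.0011,  0.0002,  0.0017, -0.0004]), 'effort': array([ -0.002 , -44.6455, -40.6435,   0.0695,   0.0296,  -0.0002]), 'position': array([0.2173, 0.559 , 0.2215]), 'orientation': array([ 0.0005,  0.8253,  0.5646, -0.0008]), 'ft_force': array([-0.3005, -0.5879,  0.5096]), 'torque': array([-0.0027, -0.0303,  0.0218]), 'gripper_width': 1.000211485298776}
side [[ 0.7926 -0.3133  0.523   0.0392]
 [-0.6093 -0.4377  0.6612 -0.6109]
 [ 0.0218 -0.8428 -0.5379  0.5732]] [351.759    0.     258.8661]
side level_mid [([195.7, 170.4], 0.94)]
side jig_mid [([288.2, 223.4], 0.82)]
side rest_top [([269.1, 190.6], 0.97)]
side foot_top [([330.1, 229.6], 0.73), ([308.6, 227.5], 0.58)]
side knob_mid [([332.7, 230.7], 0.88)]
side sanding_block []
side spacer [([267.2, 298.6], 0.74), ([306.0, 338.1], 0.39)]
side cutter [([305.4, 340.7], 0.8), ([195.3, 169.6], 0.22)]
top [[-0.0011 -0.985   0.1723  0.2619]
 [-0.9999  0.0029  0.0105 -0.0062]
 [-0.0108 -0.1723 -0.985   1.4529]] [407.4337   0.     259.5118]
top level_mid [([176.4, 197.2], 0.72)]
top jig_mid [([281.5, 176.5], 0.85)]
top rest_top [([251.3, 167.1], 0.58)]
top foot_top [([249.6, 229.5], 0.64), ([308.1, 181.7], 0.48)]
top knob_mid [([335.6, 180.9], 0.67)]
top sanding_block [([253.3, 226.4], 0.9)]
top spacer [([331.1, 232.7], 0.63)]
top cutter [([359.4, 230.0], 0.86)]
wrist [[ 0.3621  0.8999  0.243   0.1502]
 [ 0.9321 -0.3492 -0.0959  0.5853]
 [-0.0015  0.2613 -0.9653  0.3828]] [332.5829   0.     252.8298]
wrist level_mid []
wrist jig_mid []
wrist rest_top []
wrist foot_top []
wrist knob_mid []
wrist sanding_block []
wrist spacer []
wrist cutter []
```

View pics/side0.png

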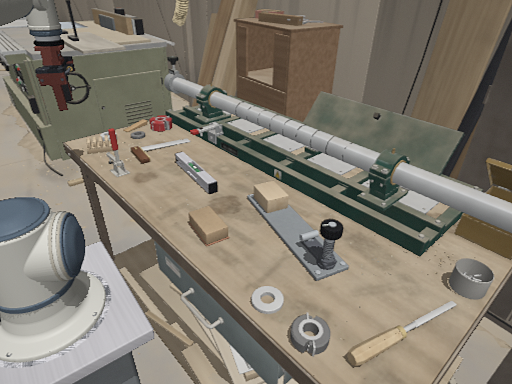

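View pics/top0.png

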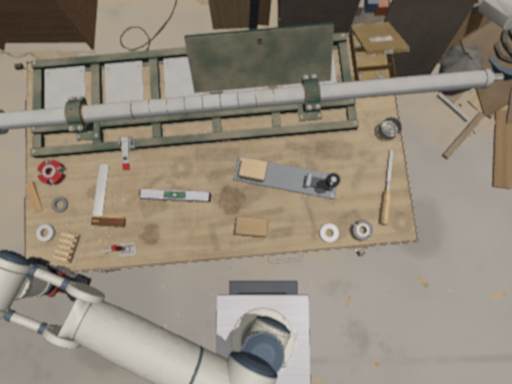

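View pics/wrist0.png

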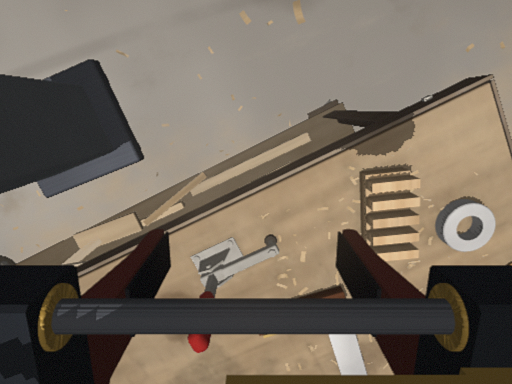

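Run:
```python
import cv2
a=cv2.imread('pics/top0.png');cv2.imwrite('pics/top0z.png',cv2.resize(a[120:280,140:400],None,fx=3,fy=3,interpolation=cv2.INTER_CUBIC))
a=cv2.imread('pics/side0.png');cv2.imwrite('pics/side0z.png',cv2.resize(a[110:310,160:400],None,fx=3,fy=3,interpolation=cv2.INTER_CUBIC))
```

```text
(no output)
```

View pics/top0z.png

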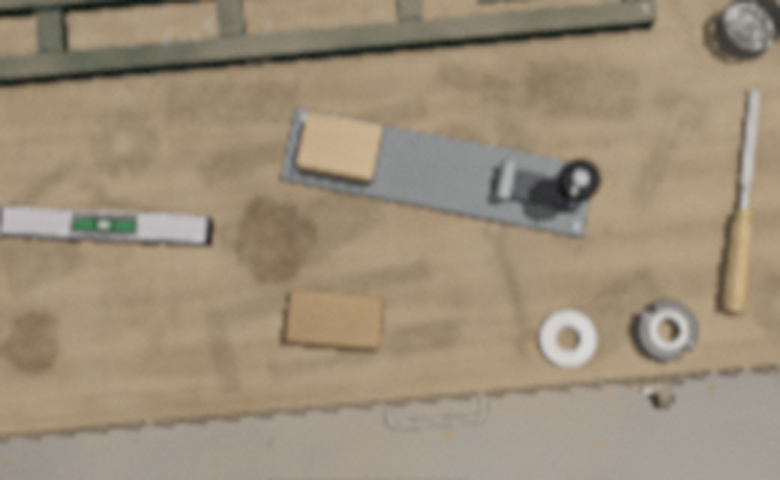

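View pics/side0z.png

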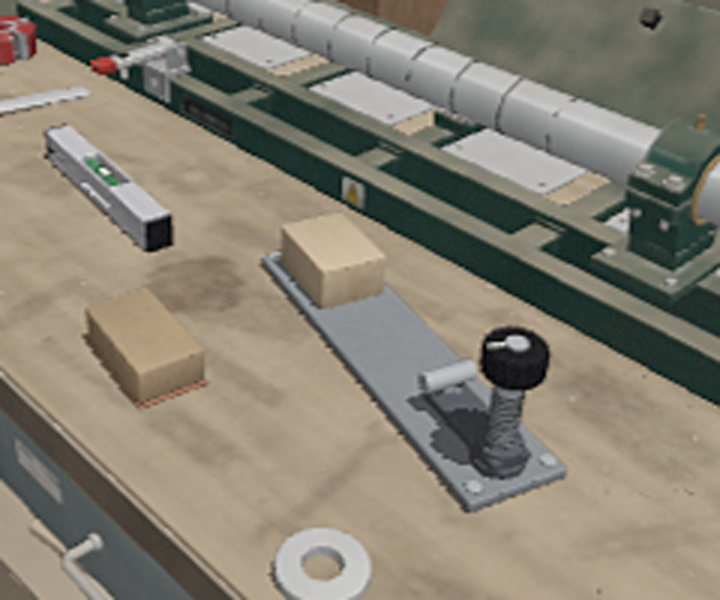

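Run:
```python
from h import *
np.set_printoptions(precision=4,suppress=True)
S=shot('side','s1.png');T=shot('top','t1.png')
tz=lambda x,y:(140+(x+.5)/3-.5,120+(y+.5)/3-.5)
sz=lambda x,y:(160+(x+.5)/3-.5,110+(y+.5)/3-.5)
for n,a,b in [('level',(176.4,197.2),(195.7,170.4)),('level img',tz(104,225),sz(103,171)),('jig',(281.5,176.5),(288.2,223.4)),('rest',(251.3,167.1),(269.1,190.6)),
 ('foot',(308.1,181.7),(308.6,227.5)),('footimg',tz(507,179),sz(447,372)),('knob',(335.6,180.9),(332.7,230.7)),('knobtop',tz(578,180),sz(515,345))]:
    print(n,*tri(T,a,S,b))
print('plate top', [atz(T,tz(*c),.012) for c in [(300,109),(282,180),(584,237)]])
print('plate side', [atz(S,sz(*c),.012) for c in [(262,262),(470,508),(565,470)]])
print('level ends top z.036',[atz(T,tz(*c),.036) for c in [(3,206),(0,236),(210,215),(208,243)]])
print('level side',[atz(S,sz(*c),.036) for c in [(46,132),(65,124),(148,220),(172,213)]])
for z in(.2,.25,.3):print('tube',z,atz(T,(230,103),z),atz(T,(330,92),z))
for n in ('sanding_block','spacer','cutter'):
  r=robot.landmark_of(T,n)
  if r: print(n,atz(T,r[0]['centre'],0.01))
```

```text
level [0.4943 0.3037 0.0216] [np.float64(0.003981915785916208), np.float64(0.003981915785916224)]
level img [0.4979 0.311  0.0317] [np.float64(0.0003478383698735271), np.float64(0.0003478383698735364)]
jig [ 0.5686 -0.0708  0.0047] [np.float64(0.0002698068239688204), np.float64(0.0002698068239688177)]
rest [0.5927 0.039  0.0441] [np.float64(0.002035782081091464), np.float64(0.002035782081091277)]
foot [ 0.5411 -0.1631  0.0609] [np.float64(0.004203483381809686), np.float64(0.0042034833818095155)]
footimg [ 0.5498 -0.1644  0.0399] [np.float64(0.0007737764213527946), np.float64(0.0007737764213524794)]
knob [ 0.53   -0.2467  0.111 ] [np.float64(0.00036152474815476926), np.float64(0.000361524748154777)]
knobtop [ 0.534  -0.2357  0.1181] [np.float64(0.001199912814761394), np.float64(0.0011999128147612776)]
plate top [array([0.6437, 0.0814, 0.012 ]), array([0.5557, 0.1024, 0.012 ]), array([ 0.4854, -0.258 ,  0.012 ])]
plate side [array([0.5489, 0.0892, 0.012 ]), array([ 0.4793, -0.2629,  0.012 ]), array([ 0.5654, -0.278 ,  0.012 ])]
level ends top z.036 [array([0.5206, 0.4303, 0.036 ]), array([0.4847, 0.4321, 0.036 ]), array([0.5091, 0.1851, 0.036 ]), array([0.4757, 0.1868, 0.036 ])]
level side [array([0.4868, 0.4247, 0.036 ]), array([0.5142, 0.4313, 0.036 ]), array([0.4802, 0.1871, 0.036 ]), array([0.5068, 0.1851, 0.036 ])]
tube 0.2 [0.7714 0.1027 0.2   ] [ 0.8074 -0.2226  0.2   ]
tube 0.25 [0.7511 0.0983 0.25  ] [ 0.7856 -0.2139  0.25  ]
tube 0.3 [0.7308 0.094  0.3   ] [ 0.7639 -0.2053  0.3   ]
sanding_block [0.3874 0.0338 0.01  ]
spacer [ 0.3587 -0.251   0.01  ]
```

play_rows([
  [[0, 0, -0.0887], [0.02, -0.0179, 0], 0],
  [[0, 0, -0.0887], [0.02, -0.0179, 0], 0],
  [[0, 0, -0.0887], [0.02, -0.0179, 0], 0],
  [[0, 0, -0.0887], [0.02, -0.0179, 0], 0],
  [[0, 0, -0.0887], [0.02, -0.0179, 0], 0],
  [[0, 0, -0.0887], [0.02, -0.0179, 0], 0],
  [[0, 0, -0.0887], [0.02, -0.0179, 0], 0],
  [[0, 0, -0.0887], [0.02, -0.0179, 0], 0],
  [[0, 0, -0.0887], [0.02, -0.0179, 0], 0],
  [[0, 0, -0.0887], [0.02, -0.0179, 0], 0],
  [[0, 0, -0.0887], [0.02, -0.0179, 0], 0],
  [[0, 0, -0.0887], [0.02, -0.0179, 0], 0],
  [[0, 0, -0.0887], [0.02, -0.0179, 0], 0],
  [[0, 0, -0.0887], [0.02, -0.0179, 0], 0],
  [[0, 0, 0], [0, 0, 0], 0],
  [[0, 0, 0], [0, 0, 0], 0],
])

```text
t: 2.93
position: [0.4981, 0.3077, 0.2223]
orientation: [0.0, 1.0, -0.022, -0.0]
ft_force: [0.1, 0.3, 0.8]
gripper_width: 0.998
```

Run:
```python
from h import *
np.set_printoptions(precision=4,suppress=True)
W=shot('wrist','w2.png');s=robot.get_state();print(s['t'],s['position'],s['orientation'],s['ft_force']);print(W['T'])
for n in('level_mid','bubble'):
  for r in robot.landmark_of(W,n):print(n,r,atz(W,r['centre'],.018),atz(W,r['centre'],.036))
```

```text
2.9833 [0.4974 0.3086 0.2225] [-0.0001  0.9998 -0.0207 -0.0003] [0.3969 0.1689 0.3778]
[[ 0.9991 -0.0414 -0.0118  0.5005]
 [-0.043  -0.9644 -0.261   0.3793]
 [-0.0005  0.2612 -0.9653  0.3835]
 [ 0.      0.      0.      1.    ]]
level_mid {'centre': [251.7, 171.3], 'score': 0.76} [0.4961 0.3121 0.018 ] [0.4963 0.3154 0.036 ]Traceback (most recent call last):
  File "<stdin>", line 5, in <module>
ValueError: it knows: cutter, foot, foot_top, jig_mid, knob_mid, level, level_mid, rest, rest_top, sanding_block, spacer
```

View pics/w2.png

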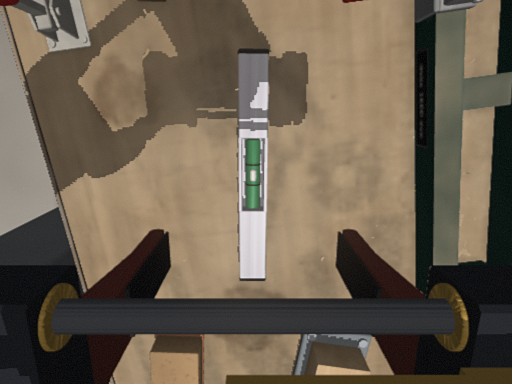

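Run:
```python
from h import *
np.set_printoptions(precision=4,suppress=True)
W=shot('wrist','w3.png')
for uv in [(253.5,49),(253,279),(253,174.5)]:print(atz(W,uv,.036))
for uv in [(239,60),(267.5,60),(239.5,275),(266,275)]:print(atz(W,uv,.036))
```

```text
[0.5019 0.4363 0.036 ]
[0.4916 0.1903 0.036 ]
[0.4965 0.3133 0.036 ]
[0.4874 0.427  0.036 ]
[0.5151 0.4259 0.036 ]
[0.4762 0.1961 0.036 ]
[0.5068 0.1948 0.036 ]
```

play_rows([
  [[0, 0, 0], [0, 0.0025, -0.03], 0.3],
  [[0, 0, 0], [0, 0, -0.03], 0.3],
  [[0, 0, 0], [0, 0, -0.03], 0.3],
  [[0, 0, 0], [0, 0, -0.03], 0.3],
  [[0, 0, 0], [0, 0, -0.03], 0.3],
  [[0, 0, 0], [0, 0, -0.03], 0.3],
  [[0, 0, 0], [0, 0, -0.02], 0.3],
  [[0, 0, 0], [0, 0, -0.0125], 0.3],
  [[0, 0, 0], [0, 0, 0], 0.3],
  [[0, 0, 0], [0, 0, 0], 1],
  [[0, 0, 0], [0, 0, 0], 1],
  [[0, 0, 0], [0, 0, 0], 1],
  [[0, 0, 0], [0, 0, 0], 1],
  [[0, 0, 0], [0, 0, 0], 1],
  [[0, 0, 0], [0, 0, 0], 1],
  [[0, 0, 0], [0, 0, 0], 1],
], squeeze=25)

```text
t: 4.42
position: [0.498, 0.3115, 0.0114]
orientation: [-0.001, 1.0, -0.021, 0.001]
ft_force: [-1.4, 0.3, 4.1]
gripper_width: 0.343
```

play_rows([
  [[0, 0, 0], [0, 0, 0.01], 1],
  [[0, 0, 0], [0, 0, 0.02], 1],
  [[0, 0, 0], [0, 0, 0.03], 1],
  [[0, 0, 0], [0, 0, 0.03], 1],
  [[0, 0, 0], [0, 0, 0.03], 1],
  [[0, 0, -0.0108], [0.005, -0.027, 0], 1],
  [[0, 0, -0.0108], [0.005, -0.027, 0], 1],
  [[0, 0, -0.0108], [0.005, -0.027, 0], 1],
  [[0, 0, -0.0108], [0.005, -0.027, 0], 1],
  [[0, 0, -0.0108], [0.005, -0.027, 0], 1],
  [[0, 0, -0.0108], [0.005, -0.027, 0], 1],
  [[0, 0, -0.0108], [0.005, -0.027, 0], 1],
  [[0, 0, -0.0108], [0.005, -0.027, 0], 1],
  [[0, 0, -0.0108], [0.005, -0.027, 0], 1],
  [[0, 0, -0.0108], [0.005, -0.027, 0], 1],
  [[0, 0, -0.0108], [0.005, -0.027, 0], 1],
  [[0, 0, -0.0108], [0.005, -0.027, 0], 1],
  [[0, 0, -0.0108], [0.005, -0.027, 0], 1],
  [[0, 0, -0.0108], [0.005, -0.027, 0], 1],
])

```text
t: 6.0
position: [0.5669, -0.0682, 0.1295]
orientation: [-0.0, 0.995, -0.097, -0.001]
ft_force: [0.9, 0.5, -3.7]
gripper_width: 0.34
```

```bash
cat > look.py <<'E'
from h import *
import sys
np.set_printoptions(precision=4,suppress=True)
k=sys.argv[1]
P={n:shot(n,f'{n}{k}.png') for n in('side','top','wrist')}
s=robot.get_state();print(s['t'],s['position'],s['orientation'],s['ft_force'],s['gripper_width'])
for n in P:
    for t in sys.argv[2:]:
        for x in robot.landmark_of(P[n],t)[:2]: print(n,t,x['centre'],round(x['score'],2))
a=cv2.imread(f'pics/side{k}.png');cv2.imwrite(f'pics/sidez{k}.png',cv2.resize(a[130:300,220:380],None,fx=4,fy=3.5,interpolation=cv2.INTER_CUBIC))
E
python3 look.py 4 level_mid rest_top foot_top knob_mid
```

```text
6.15 [ 0.5669 -0.0686  0.1293] [-0.      0.9952 -0.098  -0.001 ] [-0.299   0.6756 -3.9848] 0.3360025381494505
side level_mid [290.1, 181.2] 0.89
side level_mid [285.6, 220.7] 0.6
side rest_top [269.6, 189.2] 0.58
side foot_top [308.2, 229.9] 0.45
side knob_mid [328.7, 229.0] 0.56
side knob_mid [293.1, 182.1] 0.29
top level_mid [286.4, 171.3] 0.81
top level_mid [253.1, 170.1] 0.56
top rest_top [251.9, 168.2] 0.6
top rest_top [251.9, 227.4] 0.6
top foot_top [305.9, 182.7] 0.61
top knob_mid [332.8, 179.8] 0.44
wrist level_mid [253.8, 261.1] 0.73
```

View pics/wrist4.png

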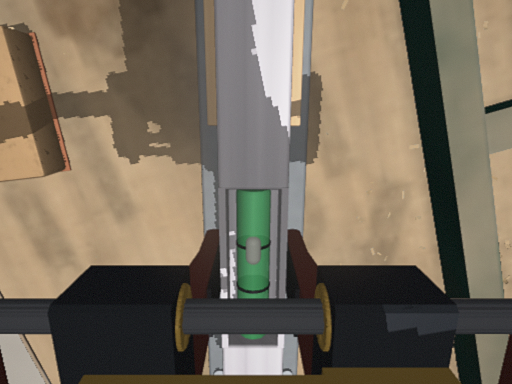

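View pics/sidez4.png

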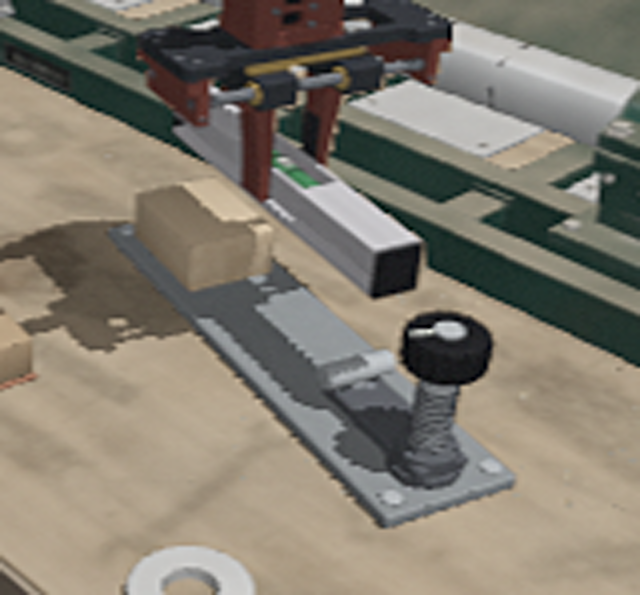

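Run:
```python
from h import *
np.set_printoptions(precision=4,suppress=True)
W=shot('wrist','w5.png');S=shot('side','s5.png')
u=np.array([.192,.981]);v=np.array([.981,-.192])
o=np.array([.568,-.067])
def J(x):d=x[:2]-o;return np.round([d@v,d@u,x[2]],4)
g=cv2.cvtColor(W['pixels'],cv2.COLOR_RGB2BGR)
cv2.imwrite('pics/w5z.png',cv2.resize(g[0:240,180:330],None,fx=4,fy=2.5))
for uv in [(204,200),(303.5,200),(198,20),(310,20)]:print('plate',J(atz(W,uv,.012)))
for uv in [(217,120),(290,120),(217,180),(288,180)]:print('lev',J(atz(W,uv,.157)))
sz=lambda x,y:(220+(x+.5)/4-.5,130+(y+.5)/3.5-.5)
for uv in [(107,231),(388,527),(515,478)]:print('platecorner',J(atz(S,sz(*uv),.012)))
for z in(.045,.05,.055,.06,.065):
  print(z,[J(atz(S,sz(*c),z)) for c in [(137,190),(192,238),(272,225)]])
for uv in [(192,290),(273,272)]:print('block foot',J(atz(S,sz(*uv),.012)))
```

```text
plate [-0.044 -0.005  0.012]
plate [ 0.0427 -0.005   0.012 ]
plate [-0.0432  0.1367  0.012 ]
plate [0.0418 0.1368 0.012 ]
lev [-0.0156  0.0674  0.157 ]
lev [0.0131 0.0674 0.157 ]
lev [-0.0163  0.0433  0.157 ]
lev [0.013  0.0434 0.157 ]
platecorner [-0.0473  0.157   0.012 ]
platecorner [-0.0509 -0.2124  0.012 ]
platecorner [ 0.039  -0.2076  0.012 ]
0.045 [array([-0.0223,  0.1589,  0.045 ]), array([-0.0199,  0.0768,  0.045 ]), array([0.0402, 0.0704, 0.045 ])]
0.05 [array([-0.026 ,  0.1514,  0.05  ]), array([-0.0236,  0.0701,  0.05  ]), array([0.0359, 0.0637, 0.05  ])]
0.055 [array([-0.0297,  0.1439,  0.055 ]), array([-0.0273,  0.0633,  0.055 ]), array([0.0316, 0.057 , 0.055 ])]
0.06 [array([-0.0334,  0.1364,  0.06  ]), array([-0.0311,  0.0566,  0.06  ]), array([0.0273, 0.0503, 0.06  ])]
0.065 [array([-0.0371,  0.1288,  0.065 ]), array([-0.0348,  0.0499,  0.065 ]), array([0.023 , 0.0437, 0.065 ])]
block foot [-0.0301  0.0549  0.012 ]
block foot [0.0334 0.0531 0.012 ]
```

View pics/w5z.png

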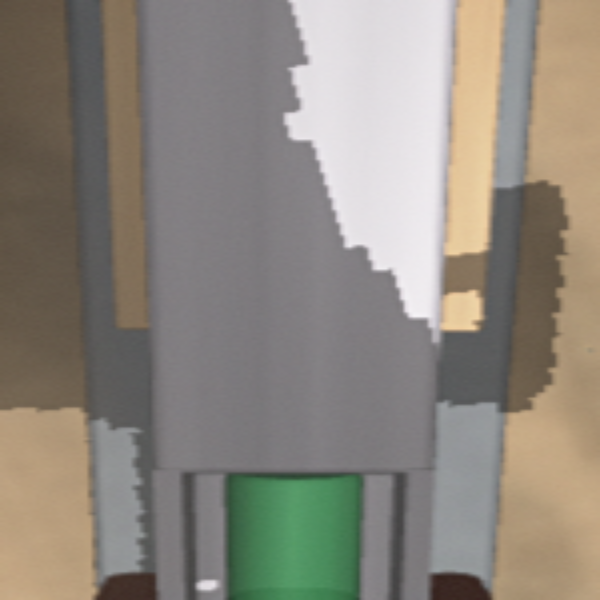

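Run:
```python
from h import *
np.set_printoptions(precision=4,suppress=True)
W=shot('wrist','w6.png');S=shot('side','s6.png');T=shot('top','t6.png')
u=np.array([.192,.981]);v=np.array([.981,-.192])
o=np.array([.568,-.067])
def J(x):d=x[:2]-o;return np.round([d@v,d@u,x[2]],4)
for r in (190,245,266.5,288,340):print(r,J(atz(W,(253,r),.155)))
x,e=tri(T,(286.4,171.3),S,(290.1,181.2));print(J(x),e)
sz=lambda x,y:(220+(x+.5)/4-.5,130+(y+.5)/3.5-.5)
for c in [(372,247),(422,240)]: print('foot end',J(atz(S,sz(*c),.155)))
print([J(atz(S,sz(*c),.119)) for c in [(374,298),(418,290)]])
g=cv2.cvtColor(T['pixels'],cv2.COLOR_RGB2BGR)
cv2.imwrite('pics/t6z.png',cv2.resize(g[130:230,210:360],None,fx=5,fy=5))
```

```text
190 [-0.0014  0.0385  0.155 ]
245 [-0.0014  0.0135  0.155 ]
266.5 [-0.0014  0.0031  0.155 ]
288 [-0.0013 -0.0077  0.155 ]
340 [-0.0013 -0.0355  0.155 ]
[-0.0097 -0.0153  0.1444] [np.float64(0.000864189768245595), np.float64(0.0008641897682456213)]
foot end [-0.0178 -0.1212  0.155 ]
foot end [ 0.0117 -0.126   0.155 ]
[array([-0.0157, -0.1267,  0.119 ]), array([ 0.0117, -0.1297,  0.119 ])]
```

View pics/t6z.png

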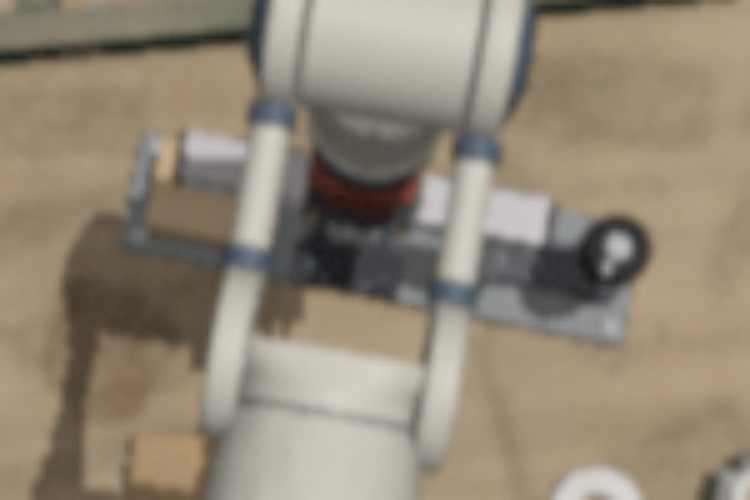

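play_rows([
  [[0, 0, 0], [0.001, 0, -0.01], 1],
  [[0, 0, 0], [0, 0, -0.015], 1],
  [[0, 0, 0], [0, 0, -0.012], 1],
  [[0, 0, 0], [0, 0, -0.008], 1],
  [[0, 0, 0], [0, 0, -0.002], 1],
  [[0, 0, 0], [0, 0, 0], 1],
  [[0, 0, 0], [0, 0, 0], 1],
])

```text
t: 7.58
position: [0.5686, -0.0669, 0.0834]
orientation: [0.0, 0.995, -0.096, 0.0]
ft_force: [0.9, -0.8, -3.3]
gripper_width: 0.34
```

```bash
python3 look.py 7
```

```text
7.7333 [ 0.569  -0.0669  0.0842] [ 0.0001  0.9953 -0.0963  0.0009] [ 0.3011 -0.0546 -3.4411] 0.3404487235744373
```

View pics/sidez7.png

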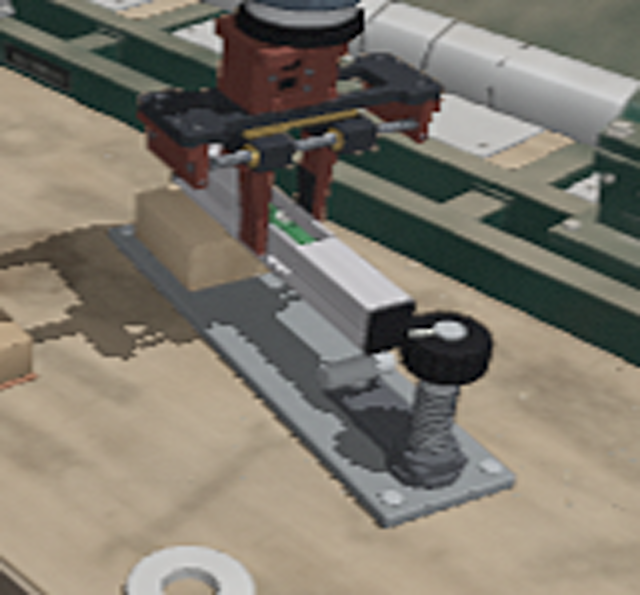

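View pics/wrist7.png

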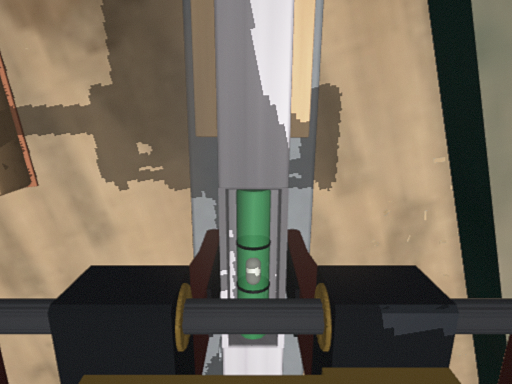

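play_rows([
  [[0.0245, -0.005, 0], [0, 0, -0.002], 1],
  [[0, 0, 0], [0, 0, -0.004], 1],
  [[0, 0, 0], [0, 0, -0.003], 1],
  [[0, 0, 0], [0, 0, 0], 1],
  [[0, 0, 0], [0, 0, 0], 1],
])

```text
t: 8.15
position: [0.5682, -0.0668, 0.0738]
orientation: [-0.012, 0.995, -0.096, 0.001]
ft_force: [-0.9, 0.0, -3.8]
gripper_width: 0.342
```

play_rows([
  [[0, 0, 0], [0, 0, -0.002], 1],
  [[0, 0, 0], [0, 0, -0.001], 1],
  [[0, 0, 0], [0, 0, 0], 1],
])

```text
t: 8.4
position: [0.5683, -0.0668, 0.0708]
orientation: [-0.012, 0.995, -0.096, 0.001]
ft_force: [-0.1, 0.4, -3.9]
gripper_width: 0.337
```

play_rows([
  [[0, 0, 0], [0, 0, -0.002], 1],
  [[0, 0, 0], [0, 0, 0], 1],
  [[0, 0, 0], [0, 0, 0], 1],
])

```text
t: 8.65
position: [0.5683, -0.0668, 0.069]
orientation: [-0.012, 0.995, -0.096, 0.001]
ft_force: [0.3, 0.2, -3.3]
gripper_width: 0.337
```

play_rows([
  [[0, 0, 0], [0, 0, -0.002], 1],
  [[0, 0, 0], [0, 0, 0], 1],
  [[0, 0, 0], [0, 0, 0], 1],
])

```text
t: 8.9
position: [0.5683, -0.0669, 0.0669]
orientation: [-0.012, 0.995, -0.096, 0.001]
ft_force: [0.3, -0.3, -3.1]
gripper_width: 0.341
```

play_rows([
  [[0, 0, 0], [0, 0, -0.002], 1],
  [[0, 0, 0], [0, 0, 0], 1],
  [[0, 0, 0], [0, 0, 0], 1],
])

```text
t: 9.15
position: [0.5683, -0.0668, 0.065]
orientation: [-0.012, 0.995, -0.096, 0.001]
ft_force: [0.9, -0.2, -3.4]
gripper_width: 0.339
```

```bash
python3 look.py 8
```

```text
9.3 [ 0.5685 -0.0669  0.0652] [-0.0124  0.9953 -0.0964  0.0014] [-0.2395  0.5283 -3.4913] 0.3409861426716534
```

View pics/sidez8.png

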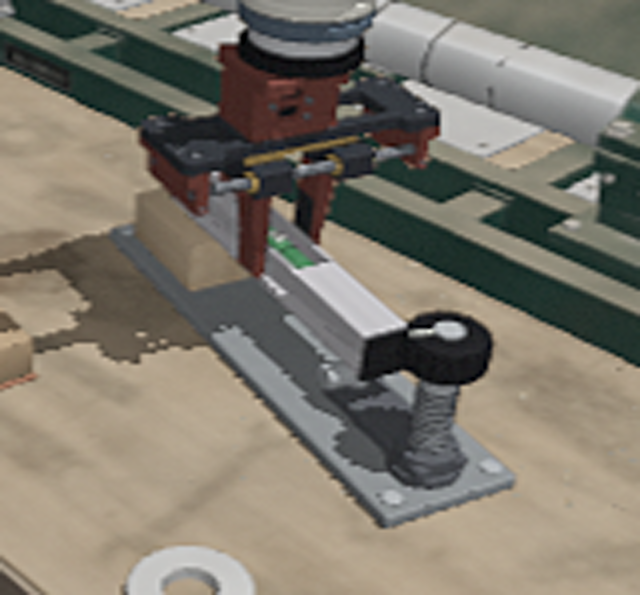

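play_rows([
  [[0, 0, 0], [0, 0, -0.002], 1],
  [[0, 0, 0], [0, 0, 0], 1],
  [[0, 0, 0], [0, 0, 0], 1],
])

```text
t: 9.55
position: [0.5687, -0.067, 0.0635]
orientation: [-0.012, 0.995, -0.096, 0.002]
ft_force: [0.9, -0.8, -1.8]
gripper_width: 0.337
```

play_rows([
  [[0, 0, 0], [0, 0, -0.002], 1],
  [[0, 0, 0], [0, 0, 0], 1],
  [[0, 0, 0], [0, 0, 0], 1],
])

```text
t: 9.8
position: [0.5689, -0.0673, 0.0627]
orientation: [-0.012, 0.995, -0.096, 0.002]
ft_force: [-1.4, -1.3, 5.7]
gripper_width: 0.336
```

play_rows([
  [[0, 0, 0], [0, 0, -0.0015], 1],
  [[0, 0, 0], [0, 0, 0], 1],
  [[0, 0, 0], [0, 0, 0], 1],
])

```text
t: 10.05
position: [0.5689, -0.0674, 0.0622]
orientation: [-0.012, 0.995, -0.096, 0.002]
ft_force: [-3.3, -1.0, 9.7]
gripper_width: 0.333
```

```bash
python3 look.py 9; python3 -c "
from h import *
print(robot.get_state()['torque'])"
```

```text
10.2 [ 0.5689 -0.0674  0.0622] [-0.0119  0.9953 -0.0964  0.0025] [-5.0028 -0.9027  9.5848] 0.33847919905435964
[-0.18441996  0.88701094  0.07158234]
```

View pics/sidez9.png

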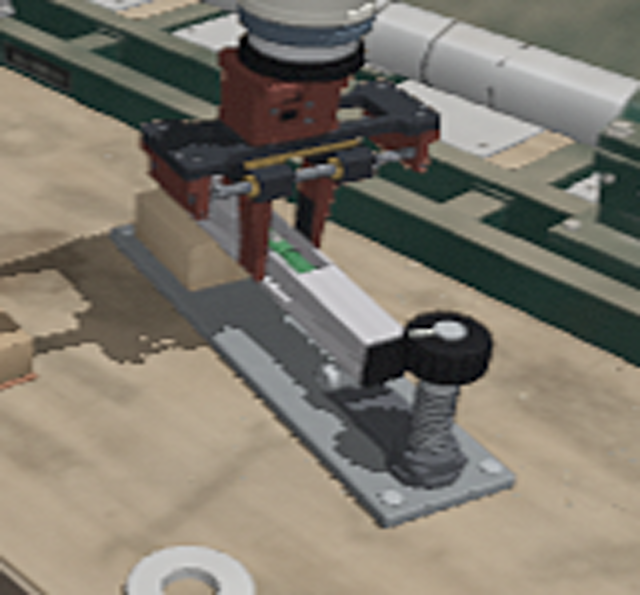

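View pics/wrist9.png

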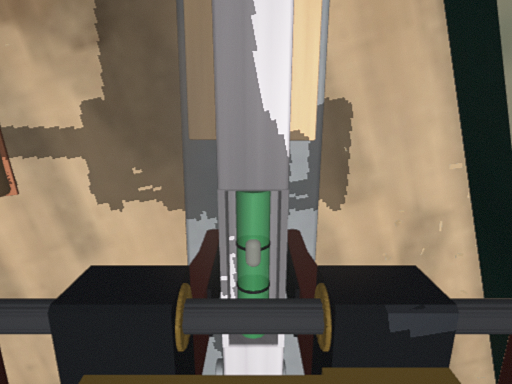

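play_rows([
  [[0, 0, 0], [0, 0, 0.0015], 1],
  [[0, 0, 0], [0, 0, 0.0005], 1],
  [[0, 0, 0], [0, 0, 0], 0.6],
  [[0, 0, 0], [0, 0, 0], 0.5],
  [[0, 0, 0], [0, 0, 0], 0.3],
  [[0, 0, 0], [0, 0, 0], 0.3],
  [[0, 0, 0], [0, 0, 0], 0.3],
  [[0, 0, 0], [0, 0, 0], 0.3],
  [[0, 0, 0], [0, 0, 0], 0.3],
  [[0, 0, 0], [0, 0, 0], 0.3],
  [[0, 0, 0], [0, 0, 0], 0.3],
  [[0, 0, 0], [0, 0, 0], 0.3],
  [[0, 0, 0], [0, 0, 0], 0.3],
])

```text
t: 11.28
position: [0.5684, -0.0669, 0.0616]
orientation: [-0.012, 0.995, -0.096, 0.001]
ft_force: [0.4, 0.9, -0.1]
gripper_width: 0.699
```

```bash
python3 look.py 10
```

```text
11.4333 [ 0.5684 -0.0669  0.0616] [-0.0124  0.9953 -0.0964  0.0013] [-0.3126  0.1841  0.4151] 0.698610878268145
```

View pics/sidez10.png

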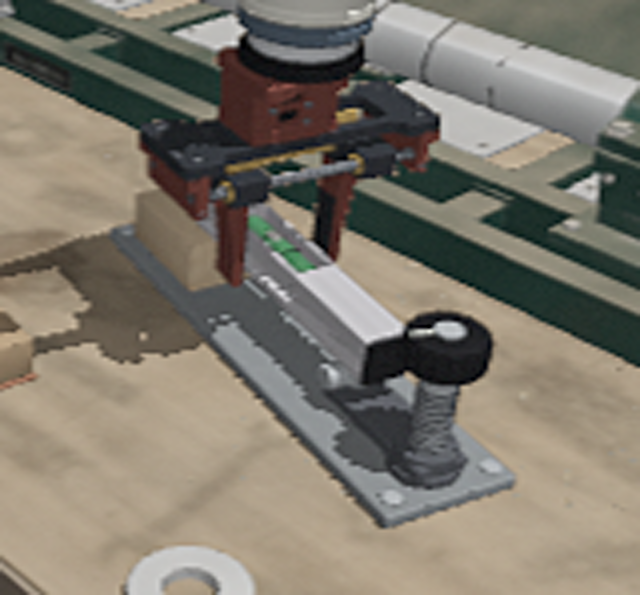

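View pics/wrist10.png

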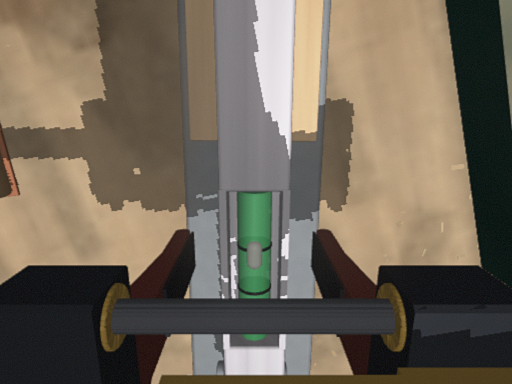

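play_rows([
  [[0, 0, 0], [0, 0, 0.01], 0.3],
  [[0, 0, 0], [0, 0, 0.03], 0.3],
  [[-0.0245, 0.005, 0], [0, 0, 0.035], 0.3],
  [[0, 0, 0], [0, 0, 0.035], 0.3],
  [[0, 0, 0], [0, 0, 0.03], 0.3],
  [[0, 0, 0.107], [-0.0024, -0.0123, 0], 0.3],
  [[0, 0, 0.107], [-0.0024, -0.0123, 0], 0.3],
  [[0, 0, 0.107], [-0.0024, -0.0123, 0], 0.3],
  [[0, 0, 0.107], [-0.0024, -0.0123, 0], 0.3],
  [[0, 0, 0.107], [-0.0024, -0.0123, 0], 0.3],
  [[0, 0, 0.107], [-0.0024, -0.0123, 0], 0.3],
  [[0, 0, 0.107], [-0.0024, -0.0123, 0], 0.3],
  [[0, 0, 0.107], [-0.0024, -0.0123, 0], 0.3],
  [[0, 0, 0.107], [-0.0024, -0.0123, 0], 0.3],
  [[0, 0, 0.107], [-0.0024, -0.0123, 0], 0.3],
  [[0, 0, 0.107], [-0.0024, -0.0123, 0], 0.3],
  [[0, 0, 0.107], [-0.0024, -0.0123, 0], 0.3],
  [[0, 0, 0.107], [-0.0024, -0.0123, 0], 0.3],
  [[0, 0, 0.107], [-0.0024, -0.0123, 0], 0.3],
])

```text
t: 13.02
position: [0.5347, -0.2397, 0.2026]
orientation: [0.0, 0.793, 0.609, 0.0]
ft_force: [-0.2, 1.0, -0.2]
gripper_width: 0.7
```

```bash
python3 look.py 11 knob_mid level_mid foot_top
```

```text
13.1667 [ 0.5347 -0.2395  0.2022] [0.0001 0.7958 0.6055 0.0002] [ 0.3133 -0.6908 -0.1213] 0.7003092900584682
side knob_mid [331.4, 230.7] 0.73
side level_mid [289.3, 203.8] 0.63
side foot_top [308.6, 231.7] 0.58
top knob_mid [333.1, 180.0] 0.47
top level_mid [280.1, 174.7] 0.6
wrist knob_mid [253.4, 203.1] 0.66
wrist level_mid [446.0, 178.7] 0.84
wrist foot_top [332.6, 176.5] 0.76
wrist foot_top [447.0, 179.3] 0.24
```

View pics/sidez11.png

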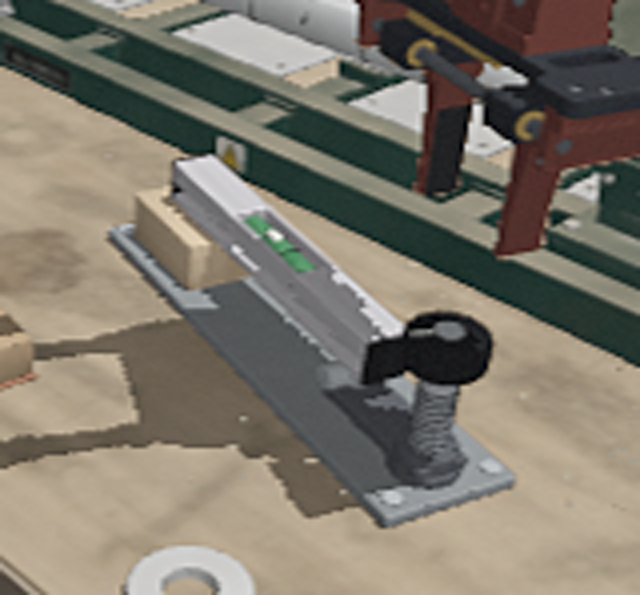

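View pics/wrist11.png

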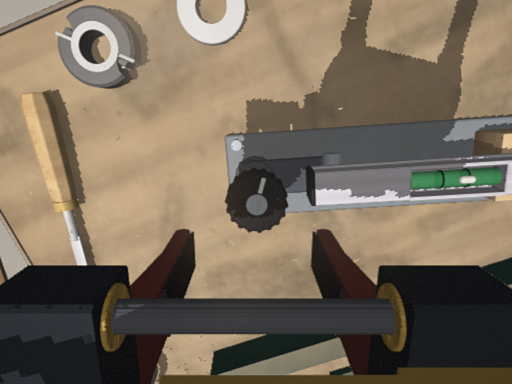

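Run:
```python
from h import *
np.set_printoptions(precision=4,suppress=True)
W=shot('wrist','w12.png');S=shot('side','s12.png');T=shot('top','t12.png')
u=np.array([.192,.981]);v=np.array([.981,-.192]);o=np.array([.568,-.067])
sz=lambda x,y:(220+(x+.5)/4-.5,130+(y+.5)/3.5-.5)
print(W['T'])
print('top face',tri(W,(256.5,201.5),S,sz(448,335)))
for z in(.111,.118,.124,.13):print(z,atz(W,(256.5,201.5),z),atz(T,(333.1,180),z-.013),atz(S,sz(448,335),z))
for c in [(308,166),(314,205)]:
  x=atz(W,c,.086);d=x[:2]-o;print(d@v,d@u)
x=atz(W,(440,179),.09);d=x[:2]-o;print(d@v,d@u)
```

```text
[[ 0.2624  0.9314  0.2523  0.4653]
 [ 0.965  -0.2534 -0.0683 -0.2197]
 [ 0.0003  0.2614 -0.9652  0.3629]
 [ 0.      0.      0.      1.    ]]
top face (array([ 0.534 , -0.2361,  0.1165]), [np.float64(0.0017249801985573265), np.float64(0.0017249801985574108)])
0.111 [ 0.5341 -0.2353  0.111 ] [ 0.536  -0.2409  0.098 ] [ 0.5416 -0.2324  0.111 ]
0.118 [ 0.5322 -0.2349  0.118 ] [ 0.5345 -0.2397  0.105 ] [ 0.534  -0.2382  0.118 ]
0.124 [ 0.5306 -0.2345  0.124 ] [ 0.5333 -0.2387  0.111 ] [ 0.5275 -0.2431  0.124 ]
0.13 [ 0.5289 -0.2341  0.13  ] [ 0.5321 -0.2376  0.117 ] [ 0.521 -0.248  0.13 ]
-0.021667319399772525 -0.12655281018519468
0.01283362293542887 -0.12235330933808818
-0.003431595355254502 -0.017369549116239873
```

play_rows([
  [[0, 0, 0], [-0.0007, 0.002, -0.03], 0.3],
  [[0, 0, 0], [0, 0, -0.03], 0.3],
  [[0, 0, 0], [0, 0, -0.025], 0.3],
  [[0, 0, 0], [0, 0, -0.019], 0.3],
  [[0, 0, 0], [0, 0, 0], 0.3],
  [[0, 0, 0], [0, 0, 0], 1],
  [[0, 0, 0], [0, 0, 0], 1],
  [[0, 0, 0], [0, 0, 0], 1],
  [[0, 0, 0], [0, 0, 0], 1],
  [[0, 0, 0], [0, 0, 0], 1],
  [[0, 0, 0], [0, 0, 0], 1],
], squeeze=40)

```text
t: 14.68
position: [0.535, -0.238, 0.1]
orientation: [0.002, 0.795, 0.607, 0.001]
ft_force: [-1.4, -2.5, 5.7]
gripper_width: 0.521
```

```bash
python3 look.py 13
```

```text
14.8333 [ 0.535 -0.238  0.1  ] [0.002  0.7947 0.607  0.0006] [-1.4221 -2.7174  4.9777] 0.5142577715713513
```

View pics/sidez13.png

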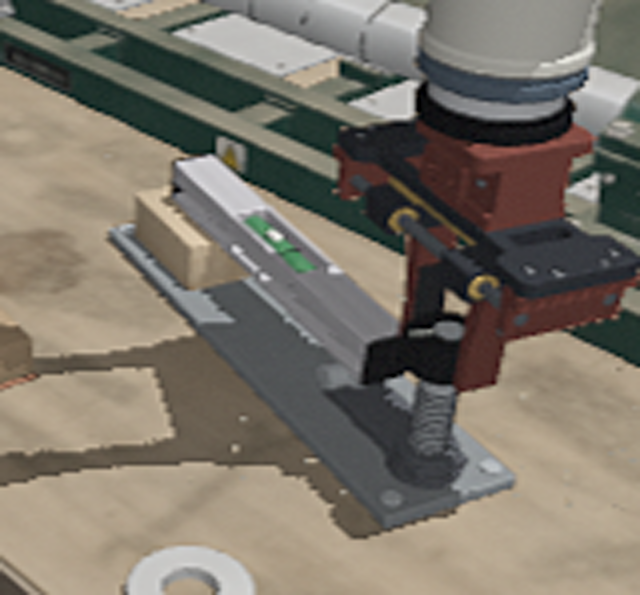

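View pics/wrist13.png

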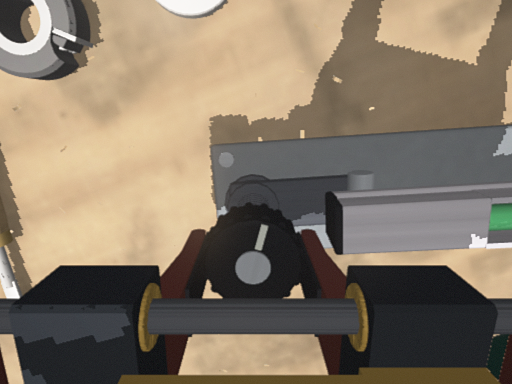

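play_rows([
  [[0, 0, -0.1], [0, 0, 0], 1],
  [[0, 0, -0.1], [0, 0, 0], 1],
  [[0, 0, -0.1], [0, 0, 0], 1],
  [[0, 0, -0.1], [0, 0, 0], 1],
  [[0, 0, -0.1], [0, 0, 0], 1],
  [[0, 0, -0.1], [0, 0, 0], 1],
  [[0, 0, -0.1], [0, 0, 0], 1],
  [[0, 0, -0.1], [0, 0, 0], 1],
  [[0, 0, -0.1], [0, 0, 0], 1],
  [[0, 0, -0.1], [0, 0, 0], 1],
  [[0, 0, -0.1], [0, 0, 0], 1],
  [[0, 0, -0.1], [0, 0, 0], 1],
  [[0, 0, -0.1], [0, 0, 0], 1],
  [[0, 0, -0.1], [0, 0, 0], 1],
  [[0, 0, 0], [0, 0, 0], 1],
  [[0, 0, 0], [0, 0, 0], 1],
  [[0, 0, 0], [0, 0, 0], 1],
  [[0, 0, 0], [0, 0, 0], 1],
  [[0, 0, 0], [0, 0, 0], 1],
  [[0, 0, 0], [0, 0, 0], 1],
])

```text
t: 16.5
position: [0.5334, -0.2392, 0.1]
orientation: [0.002, 0.999, -0.049, 0.0]
ft_force: [-6.2, -4.8, 8.4]
gripper_width: 0.518
```

```bash
python3 look.py 14;python3 -c "
from h import *
print(robot.get_state()['torque'])"
```

```text
16.65 [ 0.5334 -0.2392  0.1   ] [ 0.002   0.9988 -0.0485  0.0001] [-7.1443 -5.5004  7.7264] 0.5199834725919924
[-0.92248093  1.22777194 -0.24081682]
```

View pics/wrist14.png

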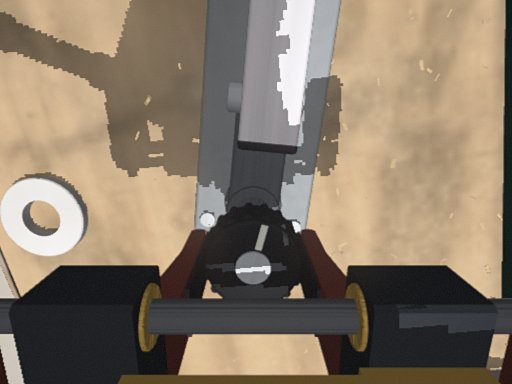

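View pics/sidez14.png

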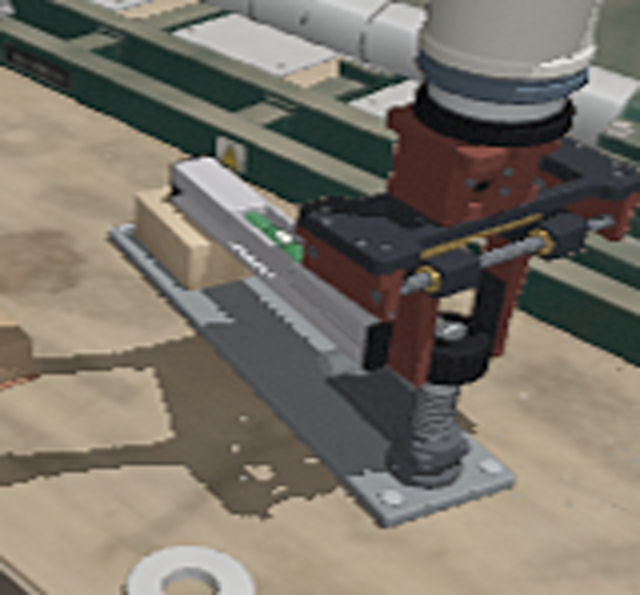

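play_rows([
  [[0, 0, 0], [0, 0, 0], 0.25],
  [[0, 0, 0], [0, 0, 0], 0.25],
  [[0, 0, 0], [0, 0, 0], 0.25],
  [[0, 0, 0], [0, 0, 0], 0.25],
  [[0, 0, 0], [0, 0, 0.01], 0.25],
  [[0, 0, 0], [0, 0, 0.025], 0.25],
  [[0, 0, -0.032], [0, 0, 0.02], 0.25],
  [[0, 0, -0.032], [0.004, 0.02, 0], 0.5],
  [[0, 0, -0.032], [0.004, 0.02, 0], 1],
  [[0, 0, 0], [0.004, 0.02, 0], 1],
  [[0, 0, 0], [0.004, 0.02, 0], 1],
  [[0, 0, 0], [0.004, 0.0186, 0], 1],
  [[0, 0, 0], [0, 0, 0], 1],
  [[0, 0, 0], [0, 0, 0], 1],
  [[0, 0, 0], [0, 0, 0], 1],
])

```text
t: 17.9
position: [0.5541, -0.1389, 0.153]
orientation: [0.0, 0.995, -0.095, 0.0]
ft_force: [-0.3, -0.1, 0.7]
gripper_width: 0.178
```

```bash
python3 look.py 15
```

```text
18.05 [ 0.554  -0.1394  0.1527] [ 0.0001  0.9954 -0.0959 -0.    ] [-0.5847 -0.1283 -0.4615] 0.046640360834510904
```

View pics/wrist15.png

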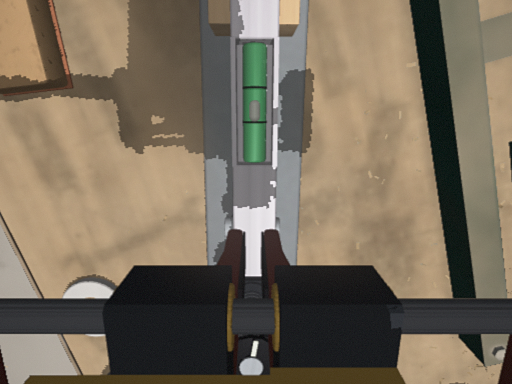

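View pics/sidez15.png

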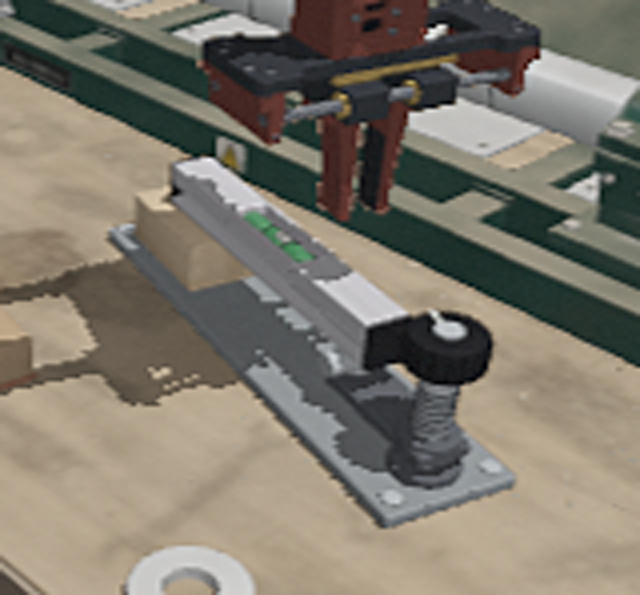

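play_rows([
  [[0, 0, 0], [0, 0, -0.02], 1],
  [[0, 0, 0], [0, 0, -0.02], 1],
  [[0, 0, 0], [0, 0, -0.01], 1],
  [[0, 0, 0], [0, 0, -0.003], 1],
  [[0, 0, 0], [0, 0, 0], 1],
  [[0, 0, 0], [0, 0, 0], 1],
])

```text
t: 18.55
position: [0.5544, -0.1388, 0.1005]
orientation: [0.0, 0.995, -0.096, 0.0]
ft_force: [-0.2, 0.6, 0.8]
gripper_width: 0.005
```

play_rows([
  [[0, 0, 0], [0, 0, -0.002], 1],
  [[0, 0, 0], [0, 0, -0.002], 1],
  [[0, 0, 0], [0, 0, 0], 1],
])

```text
t: 18.8
position: [0.5543, -0.1385, 0.096]
orientation: [0.0, 0.995, -0.095, 0.0]
ft_force: [-0.5, -0.6, -0.4]
gripper_width: 0.005
```

play_rows([
  [[0, 0, 0], [0, 0, -0.002], 1],
  [[0, 0, 0], [0, 0, -0.002], 1],
  [[0, 0, 0], [0, 0, 0], 1],
])

```text
t: 19.05
position: [0.5543, -0.1389, 0.0918]
orientation: [0.0, 0.995, -0.095, 0.0]
ft_force: [1.0, -1.2, 3.0]
gripper_width: 0.005
```

play_rows([
  [[0, 0, 0], [0, 0, -0.002], 1],
  [[0, 0, 0], [0, 0, -0.002], 1],
  [[0, 0, 0], [0, 0, 0], 1],
])

```text
t: 19.3
position: [0.5546, -0.1391, 0.0896]
orientation: [0.001, 0.995, -0.096, 0.001]
ft_force: [-2.8, -1.7, 9.2]
gripper_width: 0.005
```

play_rows([
  [[0, 0, 0], [0, 0, -0.001], 1],
  [[0, 0, 0], [0, 0, -0.001], 1],
  [[0, 0, 0], [0, 0, 0], 1],
])

```text
t: 19.55
position: [0.5549, -0.1392, 0.0894]
orientation: [0.001, 0.995, -0.096, 0.002]
ft_force: [-4.4, -1.3, 16.0]
gripper_width: 0.006
```

play_rows([
  [[0, 0, 0], [0, 0, -0.001], 1],
  [[0, 0, 0], [0, 0, -0.001], 1],
  [[0, 0, 0], [0, 0, 0], 1],
])

```text
t: 19.8
position: [0.5552, -0.1393, 0.0893]
orientation: [0.001, 0.995, -0.096, 0.003]
ft_force: [-8.1, -1.2, 22.9]
gripper_width: 0.007
```

play_rows([
  [[0, 0, 0], [0, 0, 0.001], 1],
  [[0, 0, 0], [0, 0, 0], 1],
  [[0, 0, 0], [0, 0, 0], 1],
  [[0, 0, 0], [0, 0, 0], 1],
  [[0, 0, 0], [0, 0, 0], 1],
  [[0, 0, 0], [0, 0, 0], 1],
  [[0, 0, 0], [0, 0, 0], 1],
  [[0, 0, 0], [0, 0, 0], 1],
  [[0, 0, 0], [0, 0, 0], 1],
  [[0, 0, 0], [0, 0, 0], 1],
  [[0, 0, 0], [0, 0, 0], 1],
  [[0, 0, 0], [0, 0, 0], 1],
  [[0, 0, 0], [0, 0, 0], 1],
  [[0, 0, 0], [0, 0, 0], 1],
  [[0, 0, 0], [0, 0, 0], 1],
  [[0, 0, 0], [0, 0, 0], 1],
  [[0, 0, 0], [0, 0, 0], 1],
  [[0, 0, 0], [0, 0, 0], 1],
  [[0, 0, 0], [0, 0, 0], 1],
  [[0, 0, 0], [0, 0, 0], 1],
])

```text
t: 21.47
position: [0.555, -0.1393, 0.0894]
orientation: [0.001, 0.995, -0.096, 0.002]
ft_force: [-6.7, -1.2, 19.6]
gripper_width: 0.003
```

```bash
python3 look.py 16
python3 - <<'E'
import cv2
a=cv2.imread('pics/wrist16.png');cv2.imwrite('pics/wz16.png',cv2.resize(a[0:190,200:310],None,fx=3,fy=3,interpolation=cv2.INTER_CUBIC))
E
```

```text
21.6167 [ 0.555  -0.1393  0.0894] [ 0.001   0.9954 -0.0955  0.0024] [-7.1384 -1.3162 19.9661] 0.00367110300684031
```

View pics/wz16.png

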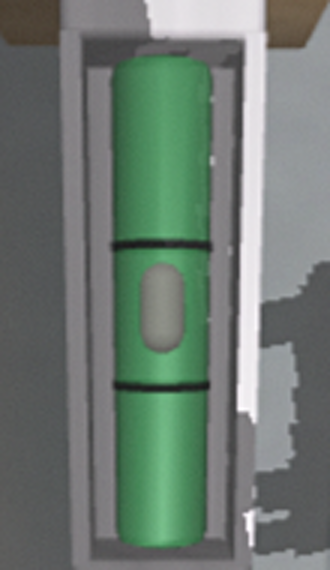

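View pics/sidez16.png

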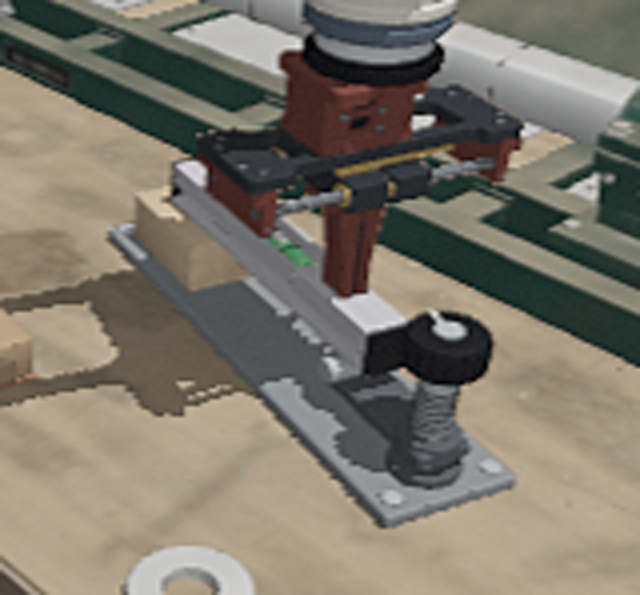

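View pics/wrist16.png

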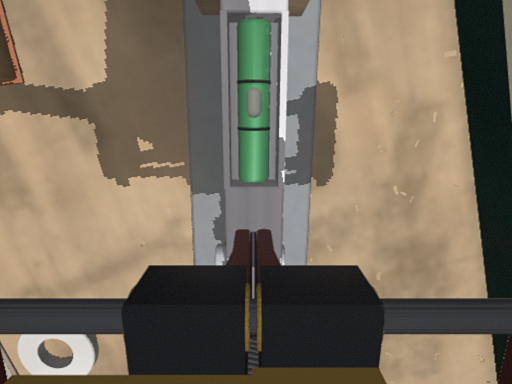

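Run:
```python
from h import *
np.set_printoptions(precision=4,suppress=True)
W=shot('wrist','w17.png')
u=np.array([.192,.981]);v=np.array([.981,-.192]);o=np.array([.568,-.067])
def J(x):d=x[:2]-o;return np.round([d@v,d@u,x[2]],4)
print('mid',J(atz(W,(254,105),.09)), 'edges',[J(atz(W,c,.09)) for c in [(220,12),(288,12),(224,230),(283,230)]])
print('plate',[J(atz(W,c,.012)) for c in [(184,20),(322,20),(193,220),(311,220)]])
r=robot.landmark_of(W,'jig_mid');print([(J(atz(W,x['centre'],.012)),x['score']) for x in r])
s=robot.get_state();print(s['position'],s['ft_force'],s['t'])
a=cv2.cvtColor(W['pixels'],cv2.COLOR_RGB2BGR);cv2.imwrite('pics/wz17.png',cv2.resize(a[0:190,200:310],None,fx=3,fy=3,interpolation=cv2.INTER_CUBIC))
b=cv2.imread('pics/wz16.png');print(np.abs(b.astype(int)-cv2.imread('pics/wz17.png')).mean())
T=shot('top','t17.png')
for n in('sanding_block','spacer','cutter'):
  for p in(T,):print(n,[np.round(x['centre'],1) for x in robot.landmark_of(p,n)[:1]])
```

```text
mid [ 0.0007 -0.0003  0.09  ] edges [array([-0.0141,  0.0384,  0.09  ]), array([0.0153, 0.0385, 0.09  ]), array([-0.0145, -0.0621,  0.09  ]), array([ 0.0158, -0.062 ,  0.09  ])]
plate [array([-0.0441,  0.0532,  0.012 ]), array([0.0453, 0.0535, 0.012 ]), array([-0.0445, -0.0833,  0.012 ]), array([ 0.0448, -0.0833,  0.012 ])]
[]
[ 0.555  -0.1393  0.0894] [-6.4401 -0.6977 19.6111] 21.7167
1.0779922027290447
sanding_block [array([250.8, 224.4])]
spacer [array([332.9, 237.3])]
cutter [array([358.8, 230.4])]
```

View pics/wz17.png

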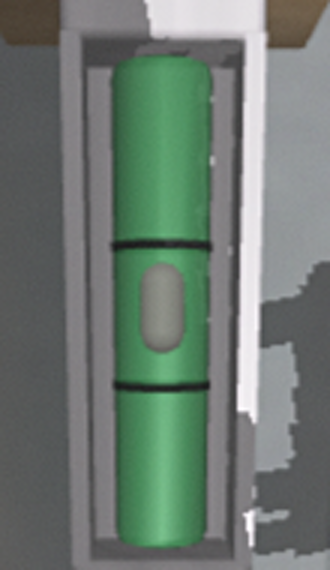

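Everything is steady: the bubble centre is about 1.2 mm from the middle, the level is centred, and the push is 19.6 N. I'm handing in.

```bash
python3 -c "
from workcell import robot
print(robot.hand_in())"
```

```text
the job is handed in; nothing more can be done
None
```

I laid the level across the pine block and the foot, released it, turned the knob about 1.4 rad clockwise, then pressed the level down near the foot with closed fingers. I handed the job in while still pressing, at about 21.7 s of the 72 s allowed; no verdict is reported.

**Last checks:**
- **Bubble:** it was still between its lines, about 1.2 mm off centre towards the block (limit 4 mm), and unchanged between the last two pictures.
- **Level position:** its middle was within about 1 mm of the point between the supports, by the wrist camera. It was in line with the plate.
- **Push:** the measured downward force was 19.6 N. I estimate about 17–19 N of that reached the foot, but contact forces at the foot and block were not measured separately.
- **Sideways force:** there was about 6.5 N sideways while pressing, with no visible sliding of the level.
- **Bystanders:** I never touched the sanding block, steel ring or cutter head. The networks' positions for the sanding block and ring differ from the start by a few pixels (up to about 5 for the ring), which I put down to detection noise.

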